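# Index the parts carousel to the code reader and start the scan

### The arm

A 6-joint arm with a two-finger parallel gripper is mounted at the origin on the work surface. World frame = base frame: x ahead of the robot, y to its left, z up, the work surface at z = 0. Lengths are in mm, angles in rad, forces in N, time in s.
With the tool pointing down it reaches from about 325 to 775 mm from the base axis. Payload 9.3 kg.
Tool frame: the origin (TCP) lies on the centre line of the jaws, within the pads' length; the fingertips stand 8 mm ahead of it and the grasp point (between the pads) lies 11 mm behind it (tip_reach is the distance from the TCP to the fingertips, in mm); z points along the fingers, y is the line along which they close (so a half turn about z gives the same grasp; the last joint's range is limited). The gripper opens to 85 mm and grips with 20 to 120 N. Pads are 22 mm wide; open, the fingers measure 114 mm over their backs; the gripper's body (76 mm by 85 mm) begins 54 mm behind the grasp point. The pads swing forward as they close: fully open they stand 13 mm farther back than shut.
Start: joints at [-0.153, 0.259, 0.021, 1.334, 0, 1.418], TCP at [549.997, -0.004, 239.279] pointing down, gripper open.
Joint ranges: [-3.04, 3.04], [-0.91, 1.82], [-1.04, 1.36], [-1.92, 1.95], [-1.52, 1.45], [-3.14, 3.14]. Speed limits (rad/s): [2.22, 2.22, 2.79, 3.14, 3.14, 3.14].

### API

Orientations are given as a 3x3 rotation matrix whose columns are the frame's x, y, z axes.
In Python, from bench import get_state, snapshot, job_done, tip_reach gives the robot as it stands. The module is installed in compiled form; this text tells all that it offers.
- The arm moves only by the shell command python3 -m inch 'ROWS' [OPENING]. ROWS is JSON, a list of rows, each a list of 6 numbers: the shift along the tool's x, y, z each as a share of 0.08 m, from -1 to 1, then the turn, a rotation vector about the tool's x, y, z each as a share of 120 degrees, from -1 to 1. In form: [[x, y, z, rx, ry, rz], ...]. A call has 1 to 12 rows; each row shifts and turns the commanded pose from where the row before left it, along the tool's axes as they then stand; what a row does not reach is not made up. A row lasts 1/8 s, in which the tool goes at most 62.5 mm and 10.7 degrees, less where a joint would pass 70% of its speed; a pose out of reach is approached as far as the arm can. A call with a number of a shift or a turn outside -1 to 1 is refused whole. A call with a gripper value outside its range is refused whole. OPENING is the opening, from 0 (shut) to 1 (fully open), set as the call begins (- or left out, the last holds). The fingers move at their own pace and stop on an object; the grip force is fixed at half the most. Time passes only in rows, so rows that do not move let the fingers close. It gives the time, the measured TCP pose, the force, the opening and the grip force at its end, in the units of the state.
- get_state(): the state, without advancing time (a new reading comes with each control period).
- snapshot(name): name is "scene" or "side" or "wrist"; returns a dict with "image" (400x640x3 uint8, blue, green, red), "K" (3x3 intrinsics, pixels), "eye" and "attitude" of the camera in the world. Camera axes: x right, y up, looking along -z (the intrinsics and any distortion apply to the point x, -y, -z); pixel columns grow to the right and rows downward; lengths in mm; the calibration is good to about 2 mm. The wrist camera is an equidistant fisheye: a pixel r from the principal point sees the ray r / f radians off the axis. A picture is of the moment at which its call begins. There is no depth.
- job_done(): hands the job in; it is judged then, once.
The state is a dict: "t": time; "joints": joint angles; "qd": joint speeds; "joint_efforts": joint torques, N m; "ee_pos": TCP position; "eef_rot": TCP orientation; "wrist_force": force on the tool from outside, world axes, zero at the start; "wrist_torque": the same for the moment, N m; "gripper_width": finger opening in mm; "grasp_force": force on a finger pad.
Only numpy, scipy, OpenCV 4.12 (cv2) and the standard library are available. Lean on these libraries where they do the work, as an engineer would, in place of code of your own. Each camera call takes 0.05 s, during which the arm holds its last target. There are 200 camera calls.

### The job

Turn the four-armed carousel by pushing gently on one of its bare metal arms with a fingertip until the blue sensor housing stands squarely in front of the black code reader, in line with the reader's yellow arrow, and take the finger off the carousel. Then press the green button fully down to start the scan, let it come back up, and leave the carousel lined up. Do not touch or lift the housings, do not press the button before the blue housing is lined up, and do not disturb the other things on the bench.

Things in the scene. Friction and masses are not known exactly. Their poses are not given: they have to be found in the camera images.
- carousel: Four-armed carousel. Origin: on its vertical turning axis, at table height; x and y run along the arms (0, 90, 180, 270 degrees). Turns both ways without stops; needs about 0.2 N m (2 to 3 N at 80 mm), does not spring back, stops almost at once when no longer pushed. Hub: dark steel, radius 28 mm, top at 61 mm.
- push_point (a point): Point on top of the arm along the carousel's +x, 80 mm from the axis; a good radius to push any arm. Arms: bare aluminium bars 22 mm wide, underside 30 mm, top 50 mm above the table, bare from 30 to 105 mm off the axis. At each end, 135 mm off the axis, a black nest plate, radius 29 mm, 50 to 56 mm above the table, with four brass pins up to 64 mm.
- stand: Fixed grey stand under the carousel: disc of radius 100 mm, top at 12 mm, so fingertips may go down to 20 mm above the table between the arms. Origin: on the turning axis, at table height; x points to the code reader, a black box 60 x 70 mm, top at 60 mm, face 188 mm from the axis, with a yellow arrow on top that points at the axis.
- read_spot (a point): Where the centre of the blue housing's underside must come: 135 mm from the carousel's axis, 56 mm above the table, straight in front of the code reader. Fixed to the stand.
- scan_button_top (a point): Centre of the top of the green push button (diameter 32 mm) that stands on its own grey housing, fixed to the table. It is pressed straight down.
- scan_button (a joint): Travel of the green button in m: 0 up, 0.006 fully down. It springs back; fully down takes about 5 N.
- housing_blue: Round blue plastic sensor housing, diameter 40 mm, 26 mm tall with a stepped, narrower top (30 mm) and a black window. Loose, about 80 g, standing upright between the four pins of one of the carousel's nests (which one varies), so its top is 82 mm above the table. Origin: centre of its underside. This is the one to bring to the reader.
- housing_orange: Round orange plastic sensor housing, diameter 40 mm, 26 mm tall with a stepped, narrower top (30 mm) and a black window. Loose, about 80 g, standing upright between the four pins of one of the carousel's nests (which one varies), so its top is 82 mm above the table. Origin: centre of its underside. To be left alone in its nest.
- housing_white: Round white plastic sensor housing, diameter 40 mm, 26 mm tall with a stepped, narrower top (30 mm) and a black window. Loose, about 80 g, standing upright between the four pins of one of the carousel's nests (which one varies), so its top is 82 mm above the table. Origin: centre of its underside. To be left alone in its nest.
- housing_grey: Round grey plastic sensor housing, diameter 40 mm, 26 mm tall with a stepped, narrower top (30 mm) and a black window. Loose, about 80 g, standing upright between the four pins of one of the carousel's nests (which one varies), so its top is 82 mm above the table. Origin: centre of its underside. To be left alone in its nest.
- screwdriver: Screwdriver with a red handle lying on the bench, along its own x axis, about 200 mm long. Bystander, leave alone.
- tape: Roll of yellow tape lying flat, diameter 90 mm, 25 mm high. Origin: centre of its underside. Bystander, leave alone.
- bottle: Clear bottle, diameter 64 mm, 190 mm tall, standing. Origin: centre of its underside. Bystander, leave alone.
- standoff: Brass standoff, diameter 18 mm, 50 mm tall, standing. Origin: centre of its underside. Bystander, leave alone.
Mind the look-alikes: they are no part of the job. Of the things that look like the housing_blue, the smallest one is meant.

How it is judged:
By the outcome, as a careful person would: the job done as asked, in the order asked, and still so for the second after the job is handed in, with the robot touching nothing.
It also fails if it takes over 58 s, if anything falls off the work surface, if the arm or the gripper's body presses on something with over 40 N, if the wrist force passes 120 N, or if a joint passes its speed limit or range.

## Working session

There is one attempt and no reset: what is moved stays moved. The work goes in short steps, Python scripts to look and compute and a shell command to move; the robot and the scene stay as the last step left them, time stands still between calls to the robot, and variables do not carry over. Pictures are saved under pics/ and viewed, at most 13 in all, crops included, and the job is handed in when it is done.

```bash
mkdir -p pics; python3 - <<'E'
from bench import *
import cv2,numpy as np,pickle
d={}
for n in("scene","side","wrist"):
    s=snapshot(n); d[n]=s; cv2.imwrite(f"pics/{n}0.png",s["image"]); print(n,np.round(s["K"],1).tolist(),np.round(s["eye"],1),np.round(s["attitude"],3).tolist(),[k for k in s])
pickle.dump(d,open("d0.pkl","wb"))
st=get_state();print(st["t"],st["ee_pos"],np.round(st["eef_rot"],3).tolist(),tip_reach)
E
```

```text
scene [[458.4, 0.0, 312.0], [0.0, 458.4, 195.5], [0.0, 0.0, 1.0]] [1082.3  784.2  698.3] [[-0.866, -0.255, 0.43], [0.5, -0.471, 0.727], [0.017, 0.845, 0.535]] ['image', 'K', 'eye', 'attitude']
side [[401.8, 0.0, 318.8], [0.0, 401.8, 198.6], [0.0, 0.0, 1.0]] [121.6 683.2 917.8] [[-0.882, 0.33, -0.337], [-0.472, -0.624, 0.623], [-0.005, 0.708, 0.706]] ['image', 'K', 'eye', 'attitude']
wrist [[309.7, 0.0, 317.8], [0.0, 309.7, 204.5], [0.0, 0.0, 1.0]] [550.4  75.7 374.2] [[1.0, 0.0, -0.0], [0.0, 0.955, 0.296], [0.0, -0.296, 0.955]] ['image', 'K', 'eye', 'attitude']
0.15 [5.49794413e+02 3.01230328e-02 2.38797696e+02] [[-0.0, 1.0, -0.001], [1.0, 0.0, 0.0], [0.0, -0.001, -1.0]] 8.0
```

View pics/scene0.png

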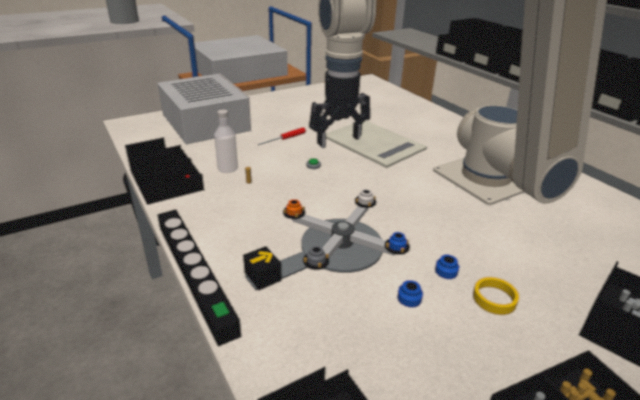

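View pics/wrist0.png

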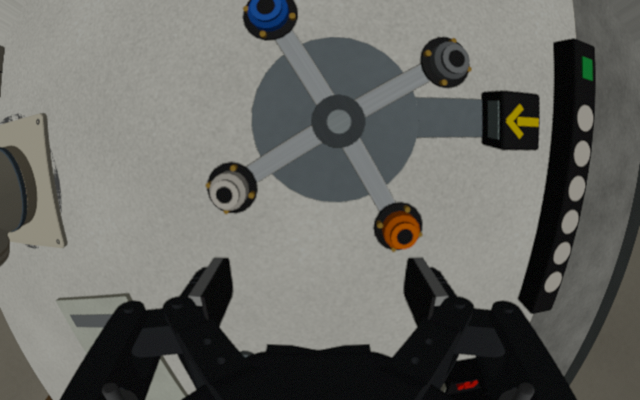

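Scene: carousel hub at about (343,230), carousel blue at (397,243), grey (316,257), orange (293,208), white (366,198). The reader is at (262,265), the green button at (313,163), and two loose blue look-alikes at (447,266) and (410,293). In the wrist view the hub is at (338,121), blue (268,15), orange (402,235), and the reader arrow (522,121).

```bash
cat > h.py <<'E'
import cv2,numpy as np
def ray(s,n,u,v):
    K=s["K"];x=(u-K[0,2])/K[0,0];y=(v-K[1,2])/K[1,1]
    if n=="wrist":
        r=np.hypot(x,y);k=np.sin(r)/r if r>1e-9 else 1;d=np.array([x*k,-y*k,-np.cos(r)])
    else: d=np.array([x,-y,-1.])
    d=np.array(s["attitude"])@d;return np.array(s["eye"]),d/np.linalg.norm(d)
def onz(s,n,u,v,z):
    e,d=ray(s,n,u,v);return e+d*(z-e[2])/d[2]
def tri(a,b):
    A=[];B=[]
    for e,d in(a,b):
        P=np.eye(3)-np.outer(d,d);A.append(P);B.append(P@e)
    p=np.linalg.solve(sum(A),sum(B));return p,[np.linalg.norm(P@p-q) for P,q in zip(A,B)]
H={"blue":((100,120,60),(125,255,255)),"green":((40,90,40),(85,255,255)),"orange":((5,180,100),(16,255,255)),"yellow":((20,150,100),(34,255,255))}
def blobs(im,c,amin=25):
    m=cv2.inRange(cv2.cvtColor(im,cv2.COLOR_BGR2HSV),*H[c])
    n,l,st,ce=cv2.connectedComponentsWithStats(m)
    return [(ce[i].round(1).tolist(),st[i].tolist()) for i in range(1,n) if st[i,4]>=amin]
E
python3 - <<'E'
import pickle;from h import *
d=pickle.load(open("d0.pkl","rb"))
for n in d:
    for c in H:
        for b in blobs(d[n]["image"],c): print(n,c,b, onz(d[n],n,*b[0],{"blue":72,"orange":72,"yellow":60,"green":40}[c]).round(0)[:2])
w=d["wrist"]
# hub top circle, dark & light
im=w["image"];g=cv2.cvtColor(im,cv2.COLOR_BGR2GRAY)
c=g[85:160,300:375];m=(c<100).astype(np.uint8)
n,l,st,ce=cv2.connectedComponentsWithStats(m)
for i in range(1,n):
    if st[i,4]>200: print(st[i],ce[i]+[300,85],onz(w,"wrist",*(ce[i]+[300,85]),61))
E
```

```text
scene blue ([294.5, 33.2], [270, 8, 40, 76, 300]) [ -207. -1629.]
scene blue ([185.3, 41.8], [163, 17, 34, 59, 250]) [  408. -1710.]
scene blue ([397.0, 242.1], [389, 233, 18, 18, 214]) [509. 190.]
scene blue ([446.8, 267.1], [436, 255, 22, 23, 364]) [472. 305.]
scene blue ([409.7, 294.2], [399, 281, 23, 26, 427]) [591. 329.]
scene green ([313.0, 161.3], [309, 159, 9, 6, 39]) [ 453. -277.]
scene green ([220.0, 309.1], [211, 301, 19, 17, 219]) [912. 159.]
scene orange ([293.6, 208.5], [286, 201, 16, 15, 161]) [648. -36.]
scene yellow ([262.2, 256.9], [250, 251, 23, 13, 174]) [786.  79.]
scene yellow ([495.6, 295.4], [474, 278, 45, 36, 836]) [436. 404.]
side blue ([583.7, 54.9], [557, 4, 43, 112, 581]) [ -113. -1464.]
side blue ([581.3, 42.4], [573, 21, 18, 43, 117]) [  -94. -1606.]
side blue ([551.1, 107.0], [548, 101, 8, 13, 43]) [ -29. -921.]
side blue ([283.1, 262.7], [275, 254, 17, 17, 184]) [496. 186.]
side blue ([249.3, 298.5], [239, 287, 21, 22, 310]) [513. 312.]
side blue ([297.9, 312.0], [288, 300, 21, 23, 328]) [392. 289.]
side green ([379.3, 172.8], [375, 169, 10, 8, 61]) [ 421. -291.]
side green ([166.8, 208.8], [161, 205, 13, 9, 72]) [927. 162.]
side orange ([558.0, 76.7], [537, 55, 36, 41, 760]) [  -29. -1189.]
side orange ([283.6, 190.7], [278, 184, 13, 13, 114]) [636. -43.]
side yellow ([220.0, 202.4], [212, 199, 15, 9, 68]) [786.  79.]
side yellow ([115.5, 292.4], [111, 289, 11, 11, 27]) [819. 448.]
side yellow ([282.3, 356.3], [263, 336, 39, 42, 629]) [373. 391.]
wrist blue ([268.0, 14.2], [248, 0, 41, 29, 791]) [502. 175.]
wrist green ([587.0, 68.2], [582, 56, 11, 25, 246]) [932. 174.]
wrist orange ([401.1, 230.6], [384, 215, 36, 34, 708]) [640. -47.]
wrist yellow ([520.2, 120.9], [506, 104, 33, 35, 465]) [786.  80.]
[   0    0   75   75 3826] [336.80684788 121.7663356 ] [569.47076002  65.34333172  61.        ]
```

View pics/side0.png

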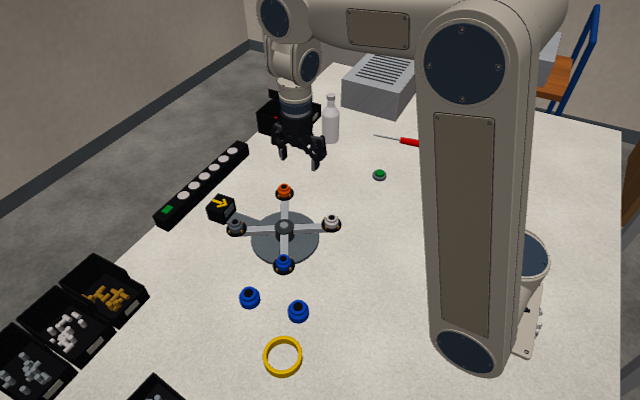

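Side: hub (284,228), blue (283,263), button (379,174), bottle (331,120), reader arrow (220,202). Next I shut the fingers and raise and shift the camera to see the whole carousel and reader.

```bash
python3 -m inch '[[0.12,0.12,-0.12,0,0,0],[0.12,0.12,-0.12,0,0,0],[0.12,0.12,-0.12,0,0,0],[0.12,0.12,-0.12,0,0,0],[0,0,0,0,0,0],[0,0,0,0,0,0],[0,0,0,0,0,0]]' 0
python3 - <<'E'
from bench import *;from h import *;import pickle
s=snapshot("wrist");pickle.dump(s,open("w1.pkl","wb"));cv2.imwrite("pics/w1.png",s["image"]);print(s["eye"])
d=pickle.load(open("d0.pkl","rb"))
p,r=tri(ray(d["scene"],"scene",313,161.3),ray(d["side"],"side",379.3,172.8));print("button",p,r)
p,r=tri(ray(d["scene"],"scene",397,242.1),ray(d["side"],"side",283.1,262.7));print("blue",p,r)
print("bottle",onz(d["side"],"side",331,141,10),onz(d["scene"],"scene",227,168,10),"standoff",onz(d["scene"],"scene",248,182,0))
for a in((446.8,267.1),(409.7,294.2)):print(onz(d["scene"],"scene",*a,16))
E
python3 -c "
import cv2,pickle
d=pickle.load(open('d0.pkl','rb'))
a=d['side']['image'][160:190,360:400];b=d['scene']['image'][148:178,293:333]
cv2.imwrite('pics/btn.png',cv2.resize(cv2.hconcat([a,b]),None,fx=10,fy=10,interpolation=cv2.INTER_CUBIC))"
```

```text
t: 1.02
ee_pos: [587.9, 38.1, 277.3]
eef_rot: [[0.0, 1.0, -0.001], [1.0, -0.0, 0.0], [0.0, -0.001, -1.0]]
wrist_force: [-0.5, 0.7, -0.1]
gripper_width: -0.0
grasp_force: 0.0
[588.57142734 113.73976562 412.80498714]
button [ 428.99912154 -317.84066464   15.25508732] [np.float64(0.7130418955861253), np.float64(0.7130418955861395)]
blue [500.577665   180.32958225  62.38564499] [np.float64(0.3406116033604418), np.float64(0.3406116033605653)]
bottle [ 658.5223566  -408.18731506   10.        ] [ 679.87979466 -412.1390953    10.        ] standoff [ 650.51766213 -319.57785196    0.        ]
[417.26384561 262.41410361  16.        ]
[546.57629153 287.89565734  16.        ]
```

View pics/w1.png

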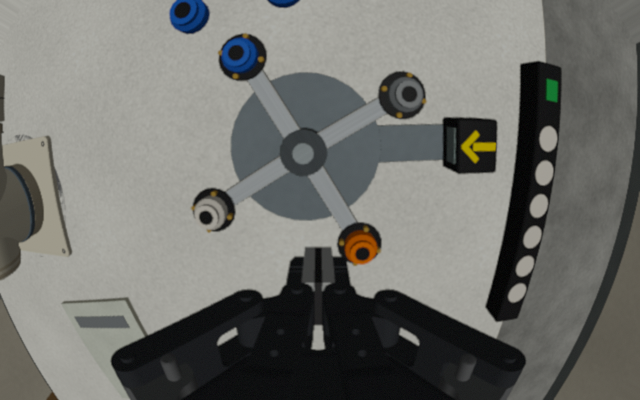

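View pics/btn.png

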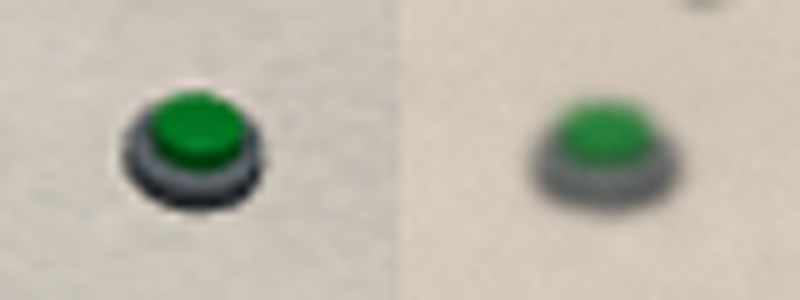

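The wrist view shows the hub at (303,152), blue (241,57), grey (403,94), orange (361,243), white (212,211) and the arrow (478,147). The crop shows a low green button on a round grey base. Next I measure the angles.

```bash
cat >> h.py <<'E'
def edge(s,n,seed,pred,z):
    "flood component containing seed under boolean mask -> contour on plane z, enclosing circle"
    m=pred.astype(np.uint8);_,l=cv2.connectedComponents(m,connectivity=4)
    k=(l==l[seed[1],seed[0]]).astype(np.uint8)
    c=max(cv2.findContours(k,cv2.RETR_EXTERNAL,cv2.CHAIN_APPROX_NONE)[0],key=len)[:,0]
    P=np.array([onz(s,n,u,v,z)[:2] for u,v in c],np.float32)
    return P
def measure(s,hubpx):
    im=s["image"];hsv=cv2.cvtColor(im,cv2.COLOR_BGR2HSV);g=cv2.cvtColor(im,cv2.COLOR_BGR2GRAY)
    u,v=hubpx;R={}
    c=cv2.HoughCircles(cv2.medianBlur(g,3)[v-35:v+35,u-35:u+35],cv2.HOUGH_GRADIENT,2,60,param1=80,param2=12,minRadius=16,maxRadius=28)
    if c is not None:
        x,y,r=c[0,0];R["hub"]=onz(s,"wrist",x+u-35,y+v-35,61)[:2];R["hub_r_mm"]=np.linalg.norm(onz(s,"wrist",x+u-35+r,y+v-35,61)[:2]-R["hub"])
    b=[q for q in blobs(im,"blue",100)]
    for col in("blue","orange"):
        for q in blobs(im,col,100):
            x,y=int(q[0][0]),int(q[0][1]);m=cv2.inRange(hsv,*H[col])
            P=edge(s,"wrist",(0,0),m>0,69) if 0 else np.array([onz(s,"wrist",*q[0],71)[:2]])
            R.setdefault(col,[]).append(P[0])
    for q in blobs(im,"yellow",100):
        ys,xs=np.nonzero(cv2.inRange(hsv,*H["yellow"])[q[1][1]:q[1][1]+q[1][3],q[1][0]:q[1][0]+q[1][2]])
        P=np.array([onz(s,"wrist",x+q[1][0],y+q[1][1],60)[:2] for x,y in zip(xs,ys)],np.float32)
        if len(P)<600:
            (cx,cy),(w,h),a=cv2.minAreaRect(P);R.setdefault("yel",[]).append((cx,cy,w,h,a))
            R["yelbox"]=cv2.boxPoints(((cx,cy),(w,h),a)).round(1).tolist()
    return R
E
python3 - <<'E'
import pickle;from h import *
s=pickle.load(open("w1.pkl","rb"));R=measure(s,(303,152))
for k in R:print(k,np.round(R[k],1).tolist())
h=R["hub"]
for c in("blue","orange"):
    for p in R[c]:v=p-h;print(c,np.linalg.norm(v),np.degrees(np.arctan2(v[1],v[0])))
v=np.array(R["yel"][0][:2])-h;print(np.linalg.norm(v),np.degrees(np.arctan2(v[1],v[0])))
E
```

```text
hub [571.8, 67.4]
hub_r_mm 28.1
blue [[441.1, 236.0], [550.3, 241.3], [502.7, 180.0]]
orange [[640.9, -47.0]]
yel [[790.9, 80.3, 39.8, 41.3, 49.6]]
yelbox [[762.3, 78.5], [793.8, 51.7], [819.6, 82.0], [788.1, 108.8]]
blue 213.3744925490918 127.7877948008861
blue 175.18939654779456 97.05796826270723
blue 132.1192101938664 121.54024147996485
orange 133.59534549936785 -58.86203891056647
219.48008665705336 3.3641006415400803
```

Hub radius 28.1 mm and nest radius 132–134 mm match what is given. Blue stands at about 121.3° and the reader at 3.4°, so the turn is about −118°. I will push the grey arm (31.3°) clockwise, with tool y square to the arm.

```bash
python3 -m inch '[[0.413,0.147,0,0,0,0],[0.413,0.147,0,0,0,0],[0.413,0.147,0,0,0,0],[0,0,0,0,0,-0.085],[0,0,0,0,0,-0.085],[0,0,0,0,0,-0.085],[0,0,0,0,0,-0.085],[0,0,0,0,0,-0.085],[0,0,0,0,0,-0.085],[0,0,0,0,0,-0.085],[0,0,0,0,0,-0.085],[0,0,0,0,0,-0.085]]'
python3 -m inch '[[0,0,0,0,0,-0.082],[0,0,0,0,0,-0.082],[0,0,0,0,0,-0.082],[0,0,0.375,0,0,0],[0,0,0.375,0,0,0],[0,0,0.375,0,0,0],[0,0,0.375,0,0,0],[0,0,0.375,0,0,0],[0,0,0,0,0,0],[0,0,0,0,0,0]]'
python3 - <<'E'
from bench import *;from h import *
s=snapshot("wrist");cv2.imwrite("pics/w2.png",s["image"])
print(np.round(get_state()["joints"],2))
E
```

```text
t: 2.58
ee_pos: [623.5, 137.2, 277.6]
eef_rot: [[-0.999, -0.037, -0.0], [-0.037, 0.999, -0.0], [0.0, -0.0, -1.0]]
wrist_force: [0.3, 0.4, -0.2]
gripper_width: 0.3
grasp_force: 0.0
t: 3.82
ee_pos: [624.1, 137.4, 128.9]
eef_rot: [[-0.854, -0.52, 0.001], [-0.52, 0.854, 0.0], [-0.001, -0.001, -1.0]]
wrist_force: [-0.1, -0.1, -0.0]
gripper_width: 0.2
grasp_force: 0.0
[ 0.09  0.46  0.04  1.15 -0.   -0.46]
```

View pics/w2.png

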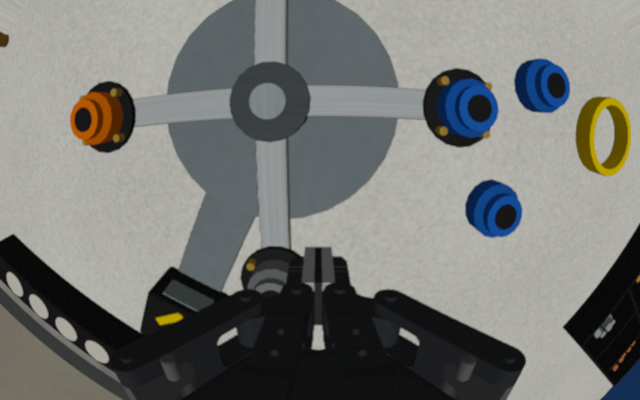

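The wrist view shows the fingers just on the blue side of the grey arm, with the arm vertical at column ~272 and nothing under the fingertips. I lower further.

```bash
python3 -m inch '[[0,0,0.25,0,0,0],[0,0,0.25,0,0,0],[0,0,0.25,0,0,0],[0,0,0.2,0,0,0],[0,0,0.13,0,0,0],[0,0,0,0,0,0],[0,0,0,0,0,0]]'
python3 - <<'E'
from bench import *;from h import *
s=snapshot("side");cv2.imwrite("pics/s3.png",cv2.resize(s["image"][130:330,180:400],None,fx=3,fy=3))
E
```

```text
t: 4.75
ee_pos: [624.1, 137.6, 42.0]
eef_rot: [[-0.854, -0.52, 0.001], [-0.52, 0.854, 0.0], [-0.001, -0.0, -1.0]]
wrist_force: [-1.4, 0.4, 0.4]
gripper_width: 0.1
grasp_force: 0.0
```

View pics/s3.png

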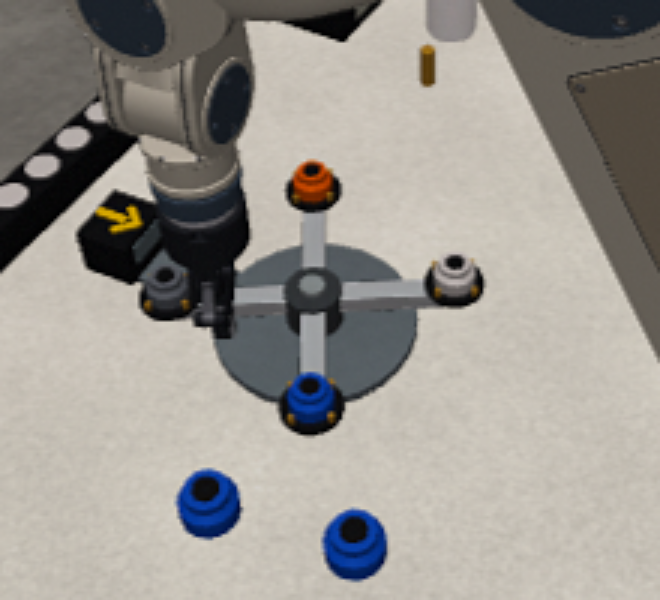

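```bash
python3 -m inch '[[0,-0.03,0,0,0,0],[0,-0.03,0,0,0,0],[0,-0.02,0,0,0,0],[-0.019,-0.07,0,0,0,0.0333],[-0.019,-0.07,0,0,0,0.0333],[-0.019,-0.07,0,0,0,0.0333],[-0.019,-0.07,0,0,0,0.0333]]'
python3 - <<'E'
from bench import *;from h import *
s=snapshot("wrist");cv2.imwrite("pics/w4.png",s["image"]);st=get_state();p=st["ee_pos"][:2]-np.array([571.8,67.4]);print(np.linalg.norm(p),np.degrees(np.arctan2(p[1],p[0])))
R=measure(s,(260,100))
print({k:np.round(R[k],1).tolist() for k in R if k in("hub","blue","orange")})
E
```

```text
t: 5.68
ee_pos: [642.3, 114.8, 41.3]
eef_rot: [[-0.965, -0.263, 0.0], [-0.263, 0.965, 0.001], [-0.001, 0.001, -1.0]]
wrist_force: [1.0, 2.9, 0.0]
gripper_width: 0.0
grasp_force: 1.2
84.86120645175122 33.332596877687465
{'hub': [569.2, 67.0], 'blue': [[474.6, 206.7], [540.0, 197.4]], 'orange': [[610.1, -53.9], [617.1, -68.0]]}
```

View pics/w4.png

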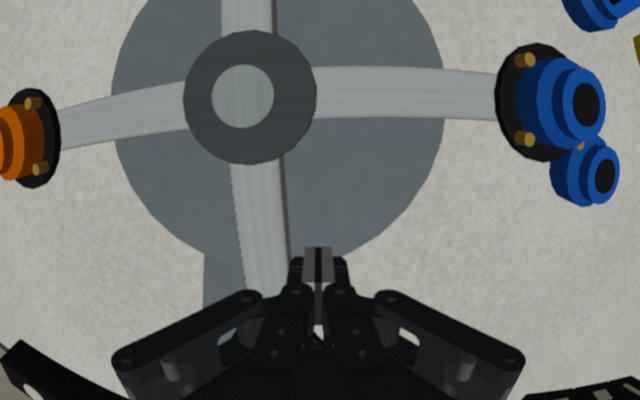

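The wrist view shows the fingertip touching the grey arm at about (288,270), and the wheel has begun to turn. The force is about 3 N, as expected, so I carry on.

```bash
python3 -m inch '[[-0.019,-0.07,0,0,0,0.0333],[-0.019,-0.07,0,0,0,0.0333],[-0.019,-0.07,0,0,0,0.0333],[-0.019,-0.07,0,0,0,0.0333],[-0.019,-0.07,0,0,0,0.0333],[-0.019,-0.07,0,0,0,0.0333],[-0.019,-0.07,0,0,0,0.0333],[-0.019,-0.07,0,0,0,0.0333],[-0.019,-0.07,0,0,0,0.0333],[-0.019,-0.07,0,0,0,0.0333],[-0.019,-0.07,0,0,0,0.0333],[-0.019,-0.07,0,0,0,0.0333]]'
python3 - <<'E'
from bench import *;from h import *
st=get_state();p=st["ee_pos"][:2]-np.array([571.8,67.4]);print(np.linalg.norm(p),np.degrees(np.arctan2(p[1],p[0])),np.round(st["joints"],2))
s=snapshot("side");print([(b[0],onz(s,"side",*b[0],71)[:2]) for b in blobs(s["image"],"blue",100)])
E
```

```text
t: 7.22
ee_pos: [652.7, 47.6, 41.5]
eef_rot: [[-0.842, 0.54, 0.001], [0.54, 0.842, 0.0], [-0.001, 0.001, -1.0]]
wrist_force: [3.2, 1.4, -0.4]
gripper_width: 0.0
grasp_force: 1.3
83.32992351407454 -13.74471025237496 [-0.06  0.54 -0.05  0.98  0.    0.51]
[([453.9, 8.3], array([  569.41655971, -1768.14784771])), ([583.7, 55.0], array([ -113.18340895, -1465.39790195])), ([581.0, 42.9], array([  -93.82329181, -1601.4491731 ])), ([436.0, 72.5], array([ 441.70223312, -986.53156148])), ([239.7, 244.0], array([632.23307971, 187.37412386])), ([249.3, 298.5], array([513.25226937, 312.0226881 ])), ([297.9, 312.0], array([392.60593538, 288.28768472]))]
```

```bash
python3 -m inch '[[-0.019,-0.07,0,0,0,0.0333],[-0.019,-0.07,0,0,0,0.0333],[-0.019,-0.07,0,0,0,0.0333],[-0.019,-0.07,0,0,0,0.0333],[-0.019,-0.07,0,0,0,0.0333],[-0.019,-0.07,0,0,0,0.0333],[-0.019,-0.07,0,0,0,0.0333],[-0.019,-0.07,0,0,0,0.0333],[-0.019,-0.07,0,0,0,0.0333],[-0.019,-0.07,0,0,0,0.0333],[-0.019,-0.07,0,0,0,0.0333],[0,0,0,0,0,0]]'
python3 - <<'E'
from bench import *;from h import *;import pickle
st=get_state();p=st["ee_pos"][:2]-np.array([571.8,67.4]);print(np.linalg.norm(p),np.degrees(np.arctan2(p[1],p[0])),np.round(st["joints"],2))
for n in("side","scene","wrist"):
    s=snapshot(n);pickle.dump(s,open(f"{n}5.pkl","wb"));print(n,[(b[0],onz(s,n,*b[0],71)[:2].round(1)) for b in blobs(s["image"],"blue",100)])
    print([(b[0],onz(s,n,*b[0],60)[:2].round(1)) for b in blobs(s["image"],"yellow",60)])
cv2.imwrite("pics/w5.png",s["image"])
E
```

```text
t: 8.78
ee_pos: [614.0, -2.0, 41.4]
eef_rot: [[-0.234, 0.972, -0.0], [0.972, 0.234, -0.0], [0.0, -0.0, -1.0]]
wrist_force: [-0.2, -1.0, 0.0]
gripper_width: 0.1
grasp_force: 0.0
81.2386669106204 -58.725170046590975 [-0.14  0.48 -0.16  0.93 -0.    1.2 ]
side [([584.0, 54.1], array([ -113.9, -1476.1])), ([581.1, 43.0], array([  -94.3, -1600.4])), ([238.4, 215.4], array([697.6, 103.9])), ([249.3, 298.5], array([513.3, 312. ])), ([297.9, 312.0], array([392.6, 288.3]))]
[([220.0, 202.4], array([785.7,  79. ])), ([282.3, 356.3], array([372.5, 390.8]))]
scene [([285.7, 18.1], array([ -354.3, -2025.7])), ([185.6, 42.7], array([  410.9, -1695.2])), ([301.5, 248.8], array([705.3, 107.7])), ([446.8, 267.2], array([471.1, 304.7])), ([409.8, 294.2], array([589.6, 328. ]))]
[([262.1, 256.9], array([785.8,  79.2])), ([495.6, 295.3], array([435.4, 404.1]))]
wrist [([558.2, 124.6], array([695.2,  98.1]))]
[([533.0, 80.8], array([684., 114.])), ([30.0, 108.5], array([446.8,  52.4])), ([528.8, 161.0], array([693.1,  78.8])), ([622.7, 204.0], array([784.5,  80. ]))]
```

View pics/w5.png

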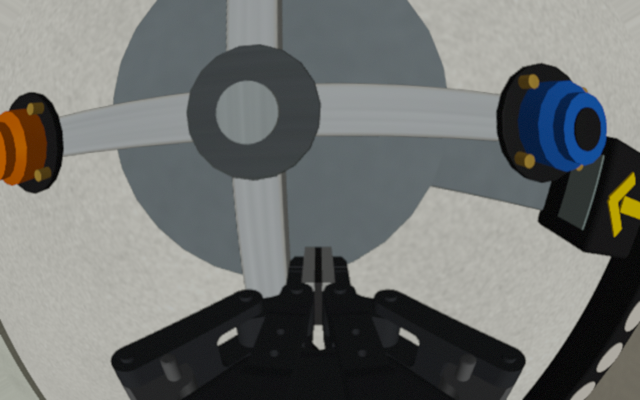

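The wrist view shows blue at (558,125) and its inner pins at (533,81) and (529,161), which puts it at about 14°. The reader is at about 3.4°, so I push 8° more slowly, then back off and rise to measure it properly.

```bash
python3 -m inch '[[-0.0095,-0.035,0,0,0,0.0167],[-0.0095,-0.035,0,0,0,0.0167],[-0.0095,-0.035,0,0,0,0.0167],[-0.0095,-0.035,0,0,0,0.0167],[0,0,0,0,0,0],[0,0,0,0,0,0],[0,0.1,0,0,0,0],[0,0,0,0,0,0]]'
python3 -m inch '[[0,0,-0.2,0,0,0],[0,0,-0.5,0,0,0],[0,0,-0.5,0,0,0],[0,0,-0.5,0,0,0],[0,0,-0.5,0,0,0],[0,0,-0.5,0,0,0],[0,0,-0.3,0,0,0],[0,0,0,0,0,0],[0,0,0,0,0,0],[0,0,0,0,0,0]]'
python3 - <<'E'
from bench import *;from h import *;import pickle
s=snapshot("wrist");pickle.dump(s,open("w6.pkl","wb"));cv2.imwrite("pics/w6.png",s["image"])
print(s["eye"],[(b[0],onz(s,"wrist",*b[0],71)[:2].round(1)) for c in("blue","orange") for b in blobs(s["image"],c,100)],[(b,onz(s,"wrist",*b[0],60)[:2].round(1)) for b in blobs(s["image"],"yellow",8)])
E
```

```text
t: 9.93
ee_pos: [612.5, -6.1, 41.2]
eef_rot: [[-0.095, 0.996, 0.0], [0.996, 0.095, -0.0], [-0.0, 0.0, -1.0]]
wrist_force: [-1.0, -0.1, 0.5]
gripper_width: 0.4
grasp_force: 0.0
t: 11.18
ee_pos: [611.3, -6.1, 280.2]
eef_rot: [[-0.094, 0.996, -0.002], [0.996, 0.094, 0.0], [0.0, -0.002, -1.0]]
wrist_force: [0.4, 0.6, 0.4]
gripper_width: 0.2
grasp_force: 0.0
[604.92683928  69.19976459 415.7803069 ] [([406.5, 112.0], array([703.9,  80.9])), ([176.7, 119.7], array([439.3,  51.4]))] [(([271.0, 13.0], [269, 11, 5, 5, 19]), array([540.3, 182.5])), (([301.9, 11.6], [300, 10, 5, 4, 17]), array([575.5, 186.1])), (([391.6, 96.5], [390, 95, 5, 4, 17]), array([687.2,  96.7])), (([420.1, 98.2], [419, 97, 3, 4, 8]), array([721.8, 100.2])), (([189.5, 104.0], [188, 102, 4, 5, 16]), array([450.6,  70.2])), (([465.7, 123.3], [450, 107, 37, 33, 503]), array([785.9,  80.4])), (([391.5, 126.8], [390, 125, 4, 5, 18]), array([691.3,  61.4])), (([419.7, 127.7], [418, 126, 4, 4, 12]), array([725.8,  65.2])), (([191.0, 132.5], [189, 131, 5, 4, 16]), array([454.2,  35.6])), (([277.0, 211.6], [275, 210, 5, 5, 17]), array([566.5, -54.2])), (([305.8, 211.4], [304, 210, 5, 4, 16]), array([601.5, -50.6])), (([306.1, 237.8], [305, 236, 3, 4, 8]), array([604.7, -85.3]))]
```

View pics/w6.png

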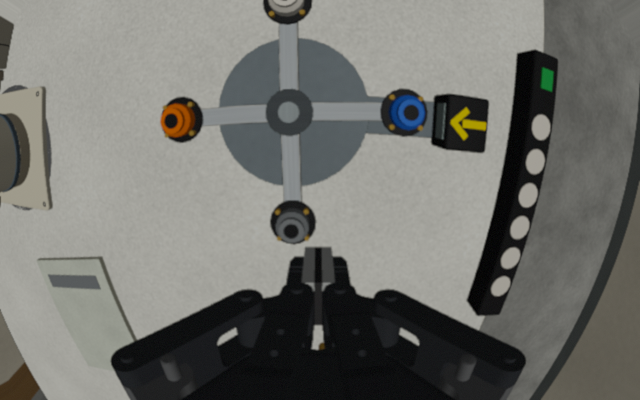

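The wrist view shows blue (406,112) nearly in front of the reader arrow (466,123), with the hub at (288,112). The nest pins give a wheel angle of about 6°. I refine the reader's direction in the same picture.

```bash
cat > m.py <<'E'
from h import *
def ang(v):return float(np.degrees(np.arctan2(v[1],v[0])).round(2))
def check(s,hubpx):
    im=s["image"];hsv=cv2.cvtColor(im,cv2.COLOR_BGR2HSV)
    hub=measure(s,hubpx)["hub"]
    ys,xs=np.nonzero(cv2.inRange(hsv,*H["yellow"]))
    B=[b for b in blobs(im,"yellow",200) if b[1][4]<900][0][1]
    k=(xs>=B[0])&(xs<B[0]+B[2])&(ys>=B[1])&(ys<B[1]+B[3])
    A=np.array([onz(s,"wrist",x,y,60)[:2] for x,y in zip(xs[k],ys[k])]);A-=hub
    r=np.linalg.norm(A,axis=1)
    tail=A[r>r.max()-14];tip=A[r<r.min()+5]
    pins=np.array([onz(s,"wrist",*b[0],63.5)[:2]-hub for b in blobs(im,"yellow",6) if b[1][4]<40])
    C=np.array([onz(s,"wrist",*b[0],71)[:2]-hub for b in blobs(im,"blue",100)])
    C=C[np.argmin(abs(np.linalg.norm(C,axis=1)-135))]
    bp=pins[np.linalg.norm(pins-C,axis=1)<32]
    print("hub",hub.round(1),"arrow cen",ang(A.mean(0)),np.linalg.norm(A.mean(0)),"tail",ang(tail.mean(0)),"tip",ang(tip.mean(0)),"axis",ang(tail.mean(0)-tip.mean(0)))
    print("blue",ang(C),np.linalg.norm(C),"pins",len(bp),ang(bp.mean(0)),np.linalg.norm(bp.mean(0)))
    o=np.degrees(np.arctan2(pins[:,1],pins[:,0]));R=np.linalg.norm(pins,axis=1)
    print("pins",[(round(a,1),round(b,1)) for a,b in zip(o,R)])
E
python3 -c "
import pickle;from m import *
check(pickle.load(open('w6.pkl','rb')),(288,112))
check(pickle.load(open('w1.pkl','rb')),(303,152))"
```

```text
hub [573.2  68.2] arrow cen 3.29 213.1811026969618 tail 3.34 tip 3.05 axis 4.69
blue 5.54 131.3249402222315 pins 4 5.42 132.86730641438214
pins [(np.float64(105.9), np.float64(117.7)), (np.float64(88.7), np.float64(116.7)), (np.float64(14.0), np.float64(116.6)), (np.float64(12.1), np.float64(150.8)), (np.float64(179.1), np.float64(121.1)), (np.float64(-3.3), np.float64(117.4)), (np.float64(-1.1), np.float64(151.4)), (np.float64(-164.6), np.float64(121.9)), (np.float64(-93.0), np.float64(121.4)), (np.float64(-76.5), np.float64(121.0)), (np.float64(-78.3), np.float64(155.2))]
hub [571.8  67.4] arrow cen 3.44 214.9745839104133 tail 3.52 tip 3.35 axis 4.29
blue 121.54 132.1192101938664 pins 4 121.92 134.00684262227307
pins [(np.float64(115.3), np.float64(151.9)), (np.float64(128.5), np.float64(152.6)), (np.float64(113.5), np.float64(117.9)), (np.float64(37.4), np.float64(151.7)), (np.float64(130.4), np.float64(118.2)), (np.float64(39.4), np.float64(117.9)), (np.float64(24.5), np.float64(152.3)), (np.float64(22.2), np.float64(118.0)), (np.float64(-156.6), np.float64(120.2)), (np.float64(-140.0), np.float64(120.8)), (np.float64(-51.2), np.float64(120.2)), (np.float64(-67.5), np.float64(120.4))]
```

Correcting the hub by nest symmetry gives the wheel at about 6.15° and the reader at about 3.8–4°, so roughly 2.2° remain. I go back down for a small nudge.

```bash
python3 -m inch '[[0,0,0.5,0,0,0],[0,0,0.5,0,0,0],[0,0,0.5,0,0,0],[0,0,0.5,0,0,0],[0,0,0.5,0,0,0],[0,0,0.3,0,0,0],[0,0,0.2,0,0,0],[0,0,0,0,0,0],[0,0,0,0,0,0]]'
python3 -m inch '[[0,-0.03,0,0,0,0],[0,-0.04,0,0,0,0],[0,-0.03,0,0,0,0],[-0.005,-0.019,0,0,0,0.009],[-0.005,-0.019,0,0,0,0.009],[0,0,0,0,0,0],[0,0,0,0,0,0],[0,0.1,0,0,0,0],[0,0,0,0,0,0]]'
python3 -m inch '[[0,0,-0.2,0,0,0],[0,0,-0.5,0,0,0],[0,0,-0.5,0,0,0],[0,0,-0.5,0,0,0],[0,0,-0.5,0,0,0],[0,0,-0.5,0,0,0],[0,0,-0.3,0,0,0],[0,0,0,0,0,0],[0,0,0,0,0,0],[0,0,0,0,0,0]]'
cat >> m.py <<'E'
def check2(s):
    im=s["image"]
    pins=np.array([onz(s,"wrist",*b[0],63.5)[:2] for b in blobs(im,"yellow",6) if b[1][4]<40])
    b=[b for b in blobs(im,"yellow",200) if b[1][4]<900][0];A=onz(s,"wrist",*b[0],60)[:2]
    # fit carousel pose: centre + angle to all pins (16 known positions)
    from scipy.optimize import least_squares
    a=17.4;M=np.array([[sx*a+135,sy*a] for sx in(-1,1) for sy in(-1,1)])
    M=np.vstack([M@np.array([[np.cos(t),np.sin(t)],[-np.sin(t),np.cos(t)]]) for t in np.arange(4)*np.pi/2])
    def f(p):
        c,q=np.cos(p[2]),np.sin(p[2]);W=M@np.array([[c,q],[-q,c]])+p[:2]
        return np.linalg.norm(pins[:,None]-W[None],axis=2).min(1)
    r=least_squares(f,[571,66,np.radians(5)],loss="soft_l1")
    v=A-r.x[:2];print("axis",r.x[:2].round(1),"wheel",np.degrees(r.x[2]).round(2),"arrow",ang(v),np.linalg.norm(v).round(1),"res",r.fun.round(1))
E
python3 - <<'E'
from bench import *;from m import *;import pickle
s=snapshot("wrist");pickle.dump(s,open("w7.pkl","wb"))
check(s,(288,112));check2(s);check2(pickle.load(open('w6.pkl','rb')))
E
```

```text
t: 12.35
ee_pos: [612.3, -6.2, 42.2]
eef_rot: [[-0.094, 0.996, 0.001], [0.996, 0.094, -0.0], [-0.0, 0.001, -1.0]]
wrist_force: [1.2, -0.0, -0.1]
gripper_width: -0.4
grasp_force: 0.0
t: 13.48
ee_pos: [609.2, -7.5, 41.0]
eef_rot: [[-0.057, 0.998, -0.0], [0.998, 0.057, 0.0], [0.0, -0.0, -1.0]]
wrist_force: [-0.2, -1.6, -0.1]
gripper_width: 0.4
grasp_force: 0.0
t: 14.72
ee_pos: [608.4, -7.5, 280.2]
eef_rot: [[-0.057, 0.998, -0.002], [0.998, 0.057, 0.0], [0.0, -0.002, -1.0]]
wrist_force: [-0.3, 0.0, 0.3]
gripper_width: -0.2
grasp_force: 0.0
hub [573.1  68.2] arrow cen 3.26 213.5282971864639 tail 3.3 tip 3.15 axis 4.0
blue 3.74 131.53621378528976 pins 4 3.63 133.17293923661262
pins [(np.float64(87.1), np.float64(116.8)), (np.float64(104.2), np.float64(117.3)), (np.float64(12.1), np.float64(116.9)), (np.float64(10.3), np.float64(151.5)), (np.float64(177.3), np.float64(121.1)), (np.float64(-5.0), np.float64(117.4)), (np.float64(-2.9), np.float64(151.5)), (np.float64(-166.3), np.float64(121.7)), (np.float64(-94.6), np.float64(121.6)), (np.float64(-78.3), np.float64(121.1)), (np.float64(-79.9), np.float64(155.2))]
axis [571.  66.] wheel 4.52 arrow 3.82 215.6 res [0.3 0.2 0.5 0.6 0.3 0.5 0.1 0.3 0.5 0.4 0.1]
axis [571.1  66. ] wheel 6.26 arrow 3.86 215.2 res [0.4 0.3 0.4 0.1 0.3 0.5 0.1 0.4 0.3 0.4 0.4]
```

About 0.6° remains by the pin fit (residuals under 0.6 mm). One last small nudge, since time allows.

```bash
python3 -m inch '[[0,0,0.5,0,0,0],[0,0,0.5,0,0,0],[0,0,0.5,0,0,0],[0,0,0.5,0,0,0],[0,0,0.5,0,0,0],[0,0,0.3,0,0,0],[0,0,0.2,0,0,0],[0,0,0,0,0,0],[0,0,0,0,0,0]]'
python3 -m inch '[[0,-0.03,0,0,0,0],[0,-0.04,0,0,0,0],[0,-0.03,0,0,0,0],[-0.003,-0.0105,0,0,0,0.005],[0,0,0,0,0,0],[0,0,0,0,0,0],[0,0.1,0,0,0,0],[0,0,0,0,0,0]]'
python3 -m inch '[[0,0,-0.2,0,0,0],[0,0,-0.5,0,0,0],[0,0,-0.5,0,0,0],[0,0,-0.5,0,0,0],[0,0,-0.5,0,0,0],[0,0,-0.5,0,0,0],[0,0,-0.3,0,0,0],[0,0,0,0,0,0],[0,0,0,0,0,0],[0,0,0,0,0,0]]'
python3 - <<'E'
from bench import *;from m import *;import pickle
s=snapshot("wrist");pickle.dump(s,open("w8.pkl","wb"))
check2(s);check2(pickle.load(open('w1.pkl','rb')))
E
```

```text
t: 15.9
ee_pos: [609.4, -7.6, 42.2]
eef_rot: [[-0.057, 0.998, 0.001], [0.998, 0.057, -0.0], [-0.0, 0.001, -1.0]]
wrist_force: [0.5, -0.7, 0.4]
gripper_width: -0.2
grasp_force: 0.0
t: 16.9
ee_pos: [608.4, -7.9, 41.0]
eef_rot: [[-0.046, 0.999, -0.0], [0.999, 0.046, -0.0], [0.0, -0.0, -1.0]]
wrist_force: [0.5, 0.2, 0.4]
gripper_width: 0.2
grasp_force: 0.0
t: 18.15
ee_pos: [607.5, -7.8, 280.2]
eef_rot: [[-0.046, 0.999, -0.002], [0.999, 0.046, 0.0], [0.0, -0.002, -1.0]]
wrist_force: [-0.1, 0.0, 0.1]
gripper_width: 0.2
grasp_force: 0.0
axis [571.  66.] wheel 4.04 arrow 3.79 215.4 res [0.1 0.3 0.5 0.4 0.4 0.5 0.5 0.2 0.4 0.6 0.6]
axis [572.2  58.6] wheel 8221.87 arrow 5.78 215.2 res [7.4 8.  7.8 5.6 8.1 6.6 6.3 6.  8.4 8.3 6.1 6.7]
```

The blue arm is at 4.04° and the arrow at 3.79°, so it is lined up and the finger is clear. Now on to the button.

```bash
python3 -m inch '[[-0.463,-0.268,0,0,0,0],[-0.463,-0.268,0,0,0,0],[-0.463,-0.268,0,0,0,0],[-0.463,-0.268,0,0,0,0],[-0.463,-0.268,0,0,0,0],[-0.463,-0.268,0,0,0,0],[-0.463,-0.268,0,0,0,0],[-0.463,-0.268,0,0,0,0],[-0.463,-0.268,0,0,0,0],[0,0,0,0,0,0],[0,0,0,0,0,0],[0,0,0,0,0,0]]'
python3 - <<'E'
from bench import *;from m import *;import pickle
s=snapshot("wrist");pickle.dump(s,open("w9.pkl","wb"));cv2.imwrite("pics/w9.png",s["image"])
for b in blobs(s["image"],"green",20):print(b,[onz(s,"wrist",*b[0],z)[:2].round(1) for z in(15,25)],np.linalg.norm(onz(s,"wrist",b[1][0],b[0][1],20)-onz(s,"wrist",b[1][0]+b[1][2],b[0][1],20)))
d=pickle.load(open("d0.pkl","rb"))
b=[b for b in blobs(s["image"],"green",200)][0][0]
for n,p in(("scene",(313,161.3)),("side",(379.3,172.8))):print(tri(ray(s,"wrist",*b),ray(d[n],n,*p)))
E
```

```text
t: 19.7
ee_pos: [431.1, -348.9, 281.2]
eef_rot: [[-0.047, 0.999, -0.0], [0.999, 0.047, 0.0], [0.0, -0.0, -1.0]]
wrist_force: [-0.8, 0.5, -0.6]
gripper_width: -0.0
grasp_force: 0.0
([317.5, 144.6], [306, 133, 24, 24, 471]) [array([ 430.1, -316.5]), array([ 430.1, -315.4])] 30.744092601078297
(array([ 429.87166028, -316.24508209,   15.55570075]), [np.float64(0.3032712936230844), np.float64(0.3032712936230556)])
(array([ 429.40343787, -316.47779577,   17.17644363]), [np.float64(0.7541321583947909), np.float64(0.7541321583947369)])
```

View pics/w9.png

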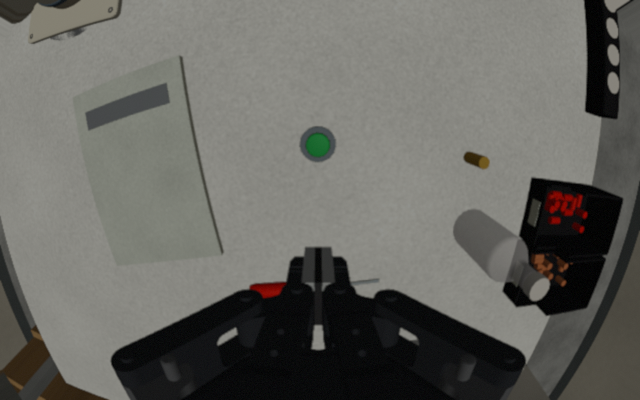

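The wrist view shows the button at (317,145), i.e. world (430,−316), with a diameter of about 31 mm as expected. The screwdriver and bottle are well clear. I move above it and descend.

```bash
python3 -m inch '[[0.205,0.003,0,0,0,0],[0.205,0.003,0,0,0,0],[0,0,0.5,0,0,0],[0,0,0.5,0,0,0],[0,0,0.5,0,0,0],[0,0,0.5,0,0,0],[0,0,0.5,0,0,0],[0,0,0.3,0,0,0],[0,0,0.15,0,0,0],[0,0,0,0,0,0],[0,0,0,0,0,0],[0,0,0,0,0,0]]'
python3 -m inch '[[0,0,0.05,0,0,0],[0,0,0.05,0,0,0],[0,0,0,0,0,0],[0,0,0,0,0,0]]'
```

```text
t: 21.25
ee_pos: [430.0, -317.4, 46.3]
eef_rot: [[-0.046, 0.999, 0.001], [0.999, 0.046, -0.001], [-0.001, 0.001, -1.0]]
wrist_force: [-0.3, -0.6, -0.0]
gripper_width: 0.3
grasp_force: 0.0
t: 21.75
ee_pos: [429.6, -317.0, 37.2]
eef_rot: [[-0.046, 0.999, -0.0], [0.999, 0.046, 0.0], [0.0, -0.0, -1.0]]
wrist_force: [-0.1, -0.9, 0.3]
gripper_width: 0.1
grasp_force: 0.0
```

```bash
for i in 1; do python3 -m inch '[[0,0,0.05,0,0,0],[0,0,0,0,0,0],[0,0,0,0,0,0]]' | grep -E "ee_pos|force"; python3 -m inch '[[0,0,0.03,0,0,0],[0,0,0,0,0,0],[0,0,0,0,0,0]]' | grep -E "ee_pos|force"; python3 -m inch '[[0,0,0.03,0,0,0],[0,0,0,0,0,0],[0,0,0,0,0,0]]' | grep -E "ee_pos|force"; done
```

```text
ee_pos: [429.6, -317.0, 33.2]
wrist_force: [1.0, 0.6, 1.2]
grasp_force: 0.0
ee_pos: [429.6, -317.0, 30.9]
wrist_force: [0.1, 0.3, -0.3]
grasp_force: 0.0
ee_pos: [429.7, -317.1, 28.6]
wrist_force: [1.2, 0.1, 1.7]
grasp_force: 1.1
```

Contact begins with the tip at about z ≈ 21, so I press on in small steps.

```bash
python3 -m inch '[[0,0,0.03,0,0,0],[0,0,0,0,0,0],[0,0,0,0,0,0]]' | grep -E "ee_pos|wrist_force"; python3 -m inch '[[0,0,0.025,0,0,0],[0,0,0,0,0,0],[0,0,0,0,0,0]]' | grep -E "ee_pos|wrist_force"; python3 -m inch '[[0,0,0.025,0,0,0],[0,0,0,0,0,0],[0,0,0,0,0,0]]' | grep -E "t:|ee_pos|wrist_force"
```

```text
ee_pos: [429.7, -317.1, 26.2]
wrist_force: [1.6, 0.1, 4.2]
ee_pos: [429.7, -317.1, 24.1]
wrist_force: [-1.2, -0.4, 4.9]
t: 24.0
ee_pos: [429.8, -317.2, 23.7]
eef_rot: [[-0.046, 0.999, 0.001], [0.999, 0.046, -0.001], [-0.001, 0.001, -1.0]]
wrist_force: [-3.4, 4.2, 23.3]
```

It reached the hard stop at 23 N, so the button is fully down. Release, retreat and check.

```bash
python3 -m inch '[[0,0,-0.1,0,0,0],[0,0,-0.2,0,0,0],[0,0,-0.4,0,0,0],[0,0,-0.5,0,0,0],[0,0,-0.5,0,0,0],[0,0,-0.5,0,0,0],[0,0,-0.5,0,0,0],[0,0,-0.5,0,0,0],[0,0,0,0,0,0],[0,0,0,0,0,0],[0,0,0,0,0,0]]'
python3 - <<'E'
from bench import *;from m import *;import pickle
s=snapshot("side");print([(b[0],b[1][2:]) for c in("green","blue","yellow") for b in blobs(s["image"],c,60)])
cv2.imwrite("pics/s10.png",s["image"])
E
```

```text
t: 25.38
ee_pos: [429.3, -316.7, 276.7]
eef_rot: [[-0.046, 0.999, -0.002], [0.999, 0.046, 0.002], [0.002, -0.002, -1.0]]
wrist_force: [-0.2, 0.2, 0.5]
gripper_width: -0.3
grasp_force: 0.0
[([379.3, 172.7], [10, 8, 62]), ([166.8, 208.9], [13, 9, 71]), ([584.6, 52.4], [43, 112, 470]), ([581.0, 43.4], [17, 35, 80]), ([242.3, 209.5], [14, 15, 138]), ([249.3, 298.5], [21, 22, 306]), ([298.0, 312.0], [21, 23, 327]), ([220.0, 202.3], [15, 8, 67]), ([282.2, 356.2], [39, 42, 615])]
```

View pics/s10.png

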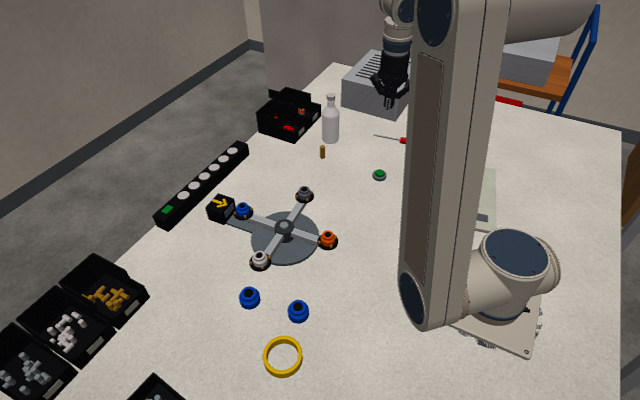

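The side view shows blue (242,210) in front of the reader (220,204), and the button (379,173) back up. Everything else is where it was and the arm is clear.

```bash
python3 -c "from bench import *;print(job_done())"
```

```text
the job is handed in; nothing more can be done
None
```

The job is handed in at about 25 s: the blue housing is lined up with the reader's arrow (within about 0.3° by the wrist camera), and the green button was then pressed fully down and has come back up, with the arm clear and nothing else disturbed.

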